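# Spread stoppers on the drying tray and fit the hold-down frame

## Task

Spread the heap of blue stoppers out over the white drying tray in one even layer, one standing flat near the middle of each of the six marked fields, with a finger-wide gap all round. Then lift the hold-down frame (the one with the red handle) off its sloping stand, line both its holes up with the tray's two brass pins and lower it gently until it lies fully down on both end blocks, without dropping it or disturbing the layer, and let go. Leave the jar, the screwdriver and the cardboard box where they are.

Things in the scene. Friction and masses are not known exactly. Their poses are not given: they have to be found in the camera images.
- tray: white drying tray, fixed to the bench, 140 (x) by 240 (y) mm; origin at the middle of its underside on the bench, z up. Its floor is 8 mm above the bench, inside 128 by 188 mm, with a 4 mm wide rim rising 6 mm over the floor; black lines divide the floor into 6 fields of 60 by 60 mm or a little more, 2 along x by 3 along y. At either y end stands a grey block (70 by 20 mm in plan) whose top is 36 mm above the bench and carries a brass pin
- field1 (a point): middle of marked field 1 of the tray, on the tray floor
- field2 (a point): middle of marked field 2 of the tray, on the tray floor
- field3 (a point): middle of marked field 3 of the tray, on the tray floor
- field4 (a point): middle of marked field 4 of the tray, on the tray floor
- field5 (a point): middle of marked field 5 of the tray, on the tray floor
- field6 (a point): middle of marked field 6 of the tray, on the tray floor
- pin_a (a point): foot of the upright brass pin at the -y end of the tray (108 mm from its middle), on the block's top, 36 mm above the bench. The pin is 10 mm in diameter and 22 mm high, its upper 8 mm tapering to 3.6 mm
- pin_b (a point): foot of the upright brass pin at the +y end of the tray (108 mm from its middle), on the block's top, 36 mm above the bench. The pin is 10 mm in diameter and 22 mm high, its upper 8 mm tapering to 3.6 mm
- stopper1_center (a point): blue cylindrical stopper, 26 mm diameter, 20 mm tall, about 20 g, white disc on both ends (either end may be up); this point is the middle of its body, z along its axis (10 mm above whatever it stands on)
- stopper2_center (a point): blue cylindrical stopper, 26 mm diameter, 20 mm tall, about 20 g, white disc on both ends (either end may be up); this point is the middle of its body, z along its axis (10 mm above whatever it stands on)
- stopper3_center (a point): blue cylindrical stopper, 26 mm diameter, 20 mm tall, about 20 g, white disc on both ends (either end may be up); this point is the middle of its body, z along its axis (10 mm above whatever it stands on)
- stopper4_center (a point): blue cylindrical stopper, 26 mm diameter, 20 mm tall, about 20 g, white disc on both ends (either end may be up); this point is the middle of its body, z along its axis (10 mm above whatever it stands on)
- stopper5_center (a point): blue cylindrical stopper, 26 mm diameter, 20 mm tall, about 20 g, white disc on both ends (either end may be up); this point is the middle of its body, z along its axis (10 mm above whatever it stands on)
- stopper6_center (a point): blue cylindrical stopper, 26 mm diameter, 20 mm tall, about 20 g, white disc on both ends (either end may be up); this point is the middle of its body, z along its axis (10 mm above whatever it stands on)
- stand: blue easel fixed to the bench, 150 by 200 mm base, origin at the middle of its underside, z up; two rails and a ledge at the low edge hold the frame on a 30 degree slope that rises along the stand's x and faces the robot
- frame: aluminium hold-down frame, 130 (x) by 244 (y) mm, 8 mm thick, 0.2 to 0.45 kg, open between its bars, loose; origin at the middle of its underside, z square to the frame, out of the side with the handle. At the start it leans on the stand with z tilted 30 degrees from vertical towards the robot. Red handle in its middle: an upright fin 56 mm long (along x), 12 mm thick (y), its top 54 mm above the underside
- hole_a (a point): centre of the 13 mm hole at the -y end of the frame (108 mm from its middle), at the underside; it lies on a pin's foot point when the frame is fully down. Either hole may go on either pin
- hole_b (a point): centre of the 13 mm hole at the +y end of the frame (108 mm from its middle), at the underside; it lies on a pin's foot point when the frame is fully down. Either hole may go on either pin
- grip (a point): on the frame's red handle fin, 36 mm above the frame's underside (28 mm above its upper side, 18 mm below the fin's top): a good point to grip, across the 12 mm thickness
- jar: bystander: amber jar, 64 mm diameter, 110 mm tall, origin under its middle
- screwdriver: bystander: screwdriver with a blue handle, 170 mm long, lying along its x on the bench
- vialbox: bystander: cardboard box 70 by 100 by 45 mm, origin under its middle
Mind the look-alikes: they are no part of the job. Leave any orange look-alike of the part that bears stopper5_center alone.

How it is judged:
On the way, in this order (a step that is already met when the one before it is completed fails the run):
1. the six stoppers stand flat in one layer, one near the middle of each field, over 10 mm between them, with the frame still on its stand (horizontal distance between any of stopper1_center, stopper2_center, stopper3_center, stopper4_center, stopper5_center, stopper6_center and field1 below 0.02 m and horizontal distance between any of stopper1_center, stopper2_center, stopper3_center, stopper4_center, stopper5_center, stopper6_center and field2 below 0.02 m and horizontal distance between any of stopper1_center, stopper2_center, stopper3_center, stopper4_center, stopper5_center, stopper6_center and field3 below 0.02 m and horizontal distance between any of stopper1_center, stopper2_center, stopper3_center, stopper4_center, stopper5_center, stopper6_center and field4 below 0.02 m and horizontal distance between any of stopper1_center, stopper2_center, stopper3_center, stopper4_center, stopper5_center, stopper6_center and field5 below 0.02 m and horizontal distance between any of stopper1_center, stopper2_center, stopper3_center, stopper4_center, stopper5_center, stopper6_center and field6 below 0.02 m and horizontal distance between each of stopper2_center, stopper3_center, stopper4_center, stopper5_center, stopper6_center and stopper1_center above 0.036 m and horizontal distance between each of stopper3_center, stopper4_center, stopper5_center, stopper6_center and stopper2_center above 0.036 m and horizontal distance between each of stopper4_center, stopper5_center, stopper6_center and stopper3_center above 0.036 m and horizontal distance between each of stopper5_center, stopper6_center and stopper4_center above 0.036 m and horizontal distance between stopper6_center and stopper5_center above 0.036 m and z of each of stopper1_center, stopper2_center, stopper3_center, stopper4_center, stopper5_center, stopper6_center in the frame of tray below 0.0215 m and angle between the z axis of each of stopper1_center, stopper2_center, stopper3_center, stopper4_center, stopper5_center, stopper6_center and the z axis of tray, either way round below 0.15 rad and distance of grip from where it was at the start of the episode below 0.03 m), for 0.2 s.
2. the frame has been lifted off its stand (distance of grip from where it was at the start of the episode above 0.06 m and contact force between frame and stand below 0.05 N), for 0.1 s.
At the end, for the whole second after the job is handed in: Each field has a stopper within 20 mm of its middle; all six stand flat on the tray floor, axes over 36 mm apart; the frame lies fully down on the end blocks, each hole within 5 mm of its own pin's foot, level within 0.04 rad, at rest (horizontal distance between any of stopper1_center, stopper2_center, stopper3_center, stopper4_center, stopper5_center, stopper6_center and field1 below 0.02 m and horizontal distance between any of stopper1_center, stopper2_center, stopper3_center, stopper4_center, stopper5_center, stopper6_center and field2 below 0.02 m and horizontal distance between any of stopper1_center, stopper2_center, stopper3_center, stopper4_center, stopper5_center, stopper6_center and field3 below 0.02 m and horizontal distance between any of stopper1_center, stopper2_center, stopper3_center, stopper4_center, stopper5_center, stopper6_center and field4 below 0.02 m and horizontal distance between any of stopper1_center, stopper2_center, stopper3_center, stopper4_center, stopper5_center, stopper6_center and field5 below 0.02 m and horizontal distance between any of stopper1_center, stopper2_center, stopper3_center, stopper4_center, stopper5_center, stopper6_center and field6 below 0.02 m and horizontal distance between each of stopper2_center, stopper3_center, stopper4_center, stopper5_center, stopper6_center and stopper1_center above 0.036 m and horizontal distance between each of stopper3_center, stopper4_center, stopper5_center, stopper6_center and stopper2_center above 0.036 m and horizontal distance between each of stopper4_center, stopper5_center, stopper6_center and stopper3_center above 0.036 m and horizontal distance between each of stopper5_center, stopper6_center and stopper4_center above 0.036 m and horizontal distance between stopper6_center and stopper5_center above 0.036 m and z of each of stopper1_center, stopper2_center, stopper3_center, stopper4_center, stopper5_center, stopper6_center in the frame of tray below 0.0215 m and angle between the z axis of each of stopper1_center, stopper2_center, stopper3_center, stopper4_center, stopper5_center, stopper6_center and the z axis of tray, either way round below 0.15 rad and ((distance between hole_a and pin_a below 0.005 m and distance between hole_b and pin_b below 0.005 m) or (distance between hole_a and pin_b below 0.005 m and distance between hole_b and pin_a below 0.005 m)) and angle between frame's own z axis and vertical below 0.04 rad and linear speed of frame below 0.02 m/s); the robot touches nothing.
It fails at once if the frame falls or is slammed onto the tray (faster than 0.45 m/s when less than 40 mm above its seat) (horizontal distance between frame and tray below 0.05 m and z of frame in the frame of tray below 0.076 m and linear speed of frame above 0.45 m/s).
It fails at once if a bystander (jar, screwdriver or cardboard box) is moved by more than 25 mm (distance of any of jar, screwdriver, vialbox from where it was at the start of the episode above 0.025 m).
It also fails if it takes over 72 s, if anything falls off the work surface, if the arm or the gripper's body presses on something with over 40 N, if the wrist force passes 120 N, or if a joint passes its speed limit or range.

## Robot

A 6-joint arm with a two-finger parallel gripper is mounted at the origin on the work surface. World frame = base frame: x ahead of the robot, y to its left, z up, the work surface at z = 0. Lengths are in m, angles in rad, forces in N, time in s.
With the tool pointing down it reaches from about 0.15 to 0.775 m from the base axis. Payload 6.1 kg.
Tool frame: the origin (TCP) lies at the very end of the fingers, on their centre line; the grasp point (between the pads) lies 19 mm behind it; z points along the fingers, y is the line along which they close (so a half turn about z gives the same grasp; the last joint's range is limited). The gripper opens to 85 mm and grips with 20 to 120 N. Pads are 22 mm wide; open, the fingers measure 114 mm over their backs; the gripper's body (76 mm by 85 mm) begins 54 mm behind the grasp point. The pads swing forward as they close: fully open they stand 13 mm farther back than shut.
Start: joints at [1.303, 0.126, -0.04, 1.405, 0, 1.571], TCP at [0.139, 0.506, 0.231] pointing down, gripper open.
Joint ranges: [-2.72, 2.72], [-0.95, 1.95], [-1.27, 1.35], [-1.78, 2.02], [-1.46, 1.47], [-3.14, 3.14]. Speed limits (rad/s): [2.39, 2.39, 3.01, 3.14, 3.14, 3.14].

## Interface

Orientations are given as a unit quaternion [x, y, z, w].
In Python, from station import r gives the robot as it stands. The module is installed in compiled form; this text tells all that it offers.
- The arm moves only by the tool drive_tool, never from a script. Its argument "increments" is a list of rows, each a list of 7 numbers: the shift along the tool's x, y, z in m, then the turn, a rotation vector about the tool's x, y, z in rad, then the closure, from 0 (fully open) to 1 (shut). In form: [[dx, dy, dz, rx, ry, rz, grip], ...]. A call has exactly 8 rows; each row is the pose to reach, as a shift and turn from the pose commanded when the call began, along the tool's axes at that moment; what a row does not reach only later rows make up. A row lasts 1/8 s, in which the tool goes at most 62.5 mm and 10.7 degrees, less where a joint would pass 70% of its speed; a pose out of reach is approached as far as the arm can. A call with a gripper value outside its range is refused whole. The fingers move at their own pace and stop on an object; "force" is the grip in N (left out, the last holds). Time passes only in rows, so rows that repeat a pose let the fingers close, or fill a call up. It gives the time, the measured TCP pose, the force, the opening and the grip force at its end, in the units of the state.
- r.get_state(): the state, without advancing time (a new reading comes with each control period).
- r.read_camera(name): name is "side" or "top" or "wrist"; returns the picture (480x640x3 uint8, red, green, blue); there is no depth.
- r.get_calibration(name): a dict with "K" (3x3 intrinsics, pixels), "R" (3x3) and "t" (3): a world point X has camera coordinates R X + t. Camera axes: x right, y down, z forward; pixel columns grow to the right and rows downward; lengths in m; the calibration is good to about 2 mm. A picture is of the moment at which its call begins: read the wrist's pose just before it. get_calibration takes no time and is no camera call; for the wrist camera it gives the pose at the moment of the call.
- r.job_done(): hands the job in; it is judged then, once.
The state is a dict: "time_s": time; "qpos": joint angles; "qvel": joint speeds; "joint_torque": joint torques, N m; "ee_pos": TCP position; "tool_rot": TCP orientation; "wrist_force": force on the tool from outside, world axes, zero at the start; "wrist_torque": the same for the moment, N m; "finger_gap": finger opening in m; "grasp_force": force on a finger pad.
Only numpy, scipy, OpenCV 4.12 (cv2) and the standard library are available. Lean on these libraries where they do the work, as an engineer would, in place of code of your own. Each camera call takes 0.05 s, during which the arm holds its last target. There are 200 camera calls.

## Working session

There is one attempt and no reset: what is moved stays moved. The work goes in short steps, Python scripts to look and compute and a tool call to move; the robot and the scene stay as the last step left them, time stands still between calls to the robot, and variables do not carry over. Pictures are saved under pics/ and viewed, at most 10 in all, crops included, and the job is handed in when it is done.

Besides the shell and the picture viewer there is one more tool, called after "Call:" in YAML: its name, and indented under it one key for each argument. drive_tool: Moves the arm, as the interface text tells. Its arguments: {"type":"object","properties":{"increments":{"type":"array","items":{"type":"array","items":{"type":"number"}}},"force":{"type":"number"}},"required":["increments"]}

```bash
mkdir -p pics; python3 - <<'E'
from station import r
import cv2,numpy as np
s=r.get_state();print(s)
for n in("top","side"):
    cv2.imwrite(f"pics/{n}0.png",r.read_camera(n)[:,:,::-1]);c=r.get_calibration(n);print(n,c)
E
```

```text
{'time_s': 0.0, 'qpos': array([ 1.30300990e+00,  1.26399647e-01, -4.05937113e-02,  1.40540586e+00,
       -1.37433759e-05,  1.57081814e+00]), 'qvel': array([-0.00094408, -0.00012495,  0.00061323,  0.00075536,  0.00060077,
        0.00276783]), 'joint_torque': array([-4.95095555e-04, -4.35916650e+01,  3.52922237e+01,  1.72566308e-02,
       -6.10587335e-05,  1.23331702e-05]), 'ee_pos': array([0.13881098, 0.50589897, 0.23052471]), 'tool_rot': array([ 1.33504270e-01,  9.91047914e-01, -7.95190729e-04, -1.00168919e-04]), 'wrist_force': array([0.85601761, 0.45223303, 0.72173722]), 'wrist_torque': array([ 0.00762194, -0.02024862,  0.00269776]), 'grasp_force': 0.0, 'finger_gap': 0.08518837145332929}
top {'K': array([[472.86253709,   0.        , 325.37538486],
       [  0.        , 472.86253709, 250.94882879],
       [  0.        ,   0.        ,   1.        ]]), 'R': array([[-0.02540965, -0.99946909,  0.02039318],
       [-0.99587626,  0.02353057, -0.08761723],
       [ 0.08709085, -0.02253541, -0.99594545]]), 't': array([-0.0011322 ,  0.57649069,  0.81521653])}
side {'K': array([[559.7689791 ,   0.        , 328.83449832],
       [  0.        , 559.7689791 , 236.92133703],
       [  0.        ,   0.        ,   1.        ]]), 'R': array([[ 0.96352635, -0.26756853,  0.00490368],
       [-0.1529591 , -0.56566333, -0.81032618],
       [ 0.21959162,  0.78002056, -0.58595856]]), 't': array([-0.55438224,  0.13477629,  0.78227752])}
```

View pics/top0.png

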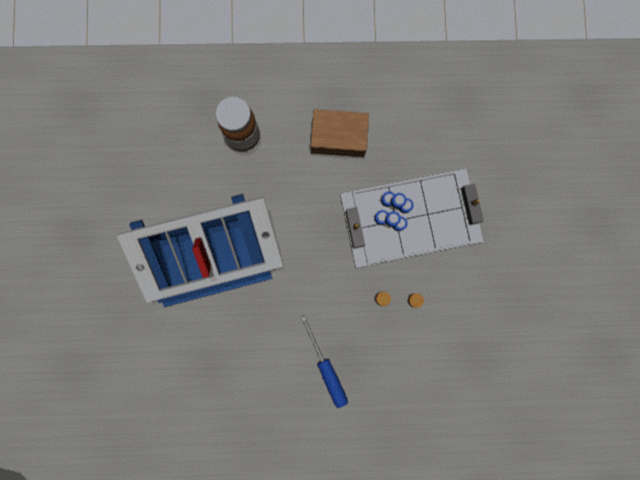

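View pics/side0.png

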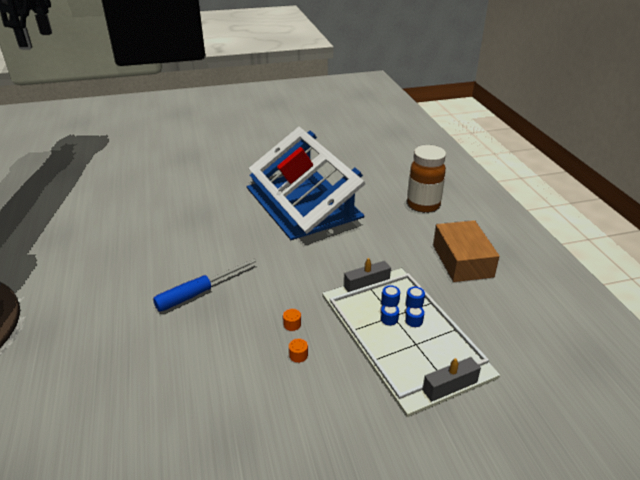

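Top: the tray is at about (412,218), pins at (356,226) and (476,202), two blue triples at about (397,201) and (391,219). The orange look-alikes are at (383,299) and (416,300), off the tray. The stoppers meant are the blue ones with white discs. The frame with its red handle is at (200,250). Next I enlarge the heap.

```bash
cat > h.py <<'E'
from station import r
import cv2,numpy as np
from scipy.spatial.transform import Rotation as Ro
def ray(n,u,v,z,c=None):
    c=c or r.get_calibration(n);R,t=c["R"],c["t"];o=-R.T@t
    d=R.T@np.linalg.inv(c["K"])@[u,v,1];return o+d*(z-o[2])/d[2]
def proj(n,X,c=None):
    c=c or r.get_calibration(n);p=c["K"]@(c["R"]@np.asarray(X)+c["t"]);return p[:2]/p[2]
E
python3 - <<'E'
from h import *
a=cv2.imread("pics/top0.png");b=cv2.imread("pics/side0.png")
A=cv2.resize(a[160:275,335:490],None,fx=5,fy=5,interpolation=cv2.INTER_CUBIC)[:, :775]
cv2.imwrite("pics/c1.png",A)
B=cv2.resize(b[270:340,370:440],(400,400),interpolation=cv2.INTER_CUBIC)
C=cv2.resize(a[185:235,370:420],(400,400),interpolation=cv2.INTER_CUBIC)
cv2.imwrite("pics/c2.png",np.hstack([C,B]))
for p in[(342,193),(468,170),(483,242),(355,267)]:print("corner",ray("top",*p,.004)[:2])
for p in[(356,226),(476,202)]:print("pin",ray("top",*p,.058)[:2])
for p in[(368,260),(454,361)]:print("pin side",ray("side",*p,.058)[:2])
for p in[(140,267),(265,235)]:print("hole",[ray("top",*p,z)[:2] for z in(.08,.1)])
E
```

```text
corner [ 0.68466637 -0.04912997]
corner [ 0.72316754 -0.28519608]
corner [ 0.58781725 -0.30592971]
corner [ 0.54756827 -0.06890901]
pin [ 0.61521223 -0.06824342]
pin [ 0.65249635 -0.27805109]
pin side [ 0.61530743 -0.07152866]
pin side [ 0.65181368 -0.28368208]
hole [array([0.55223454, 0.29125579]), array([0.55097827, 0.28390495])]
hole [array([0.60047979, 0.08563189]), array([0.59799034, 0.08353698])]
```

View pics/c2.png

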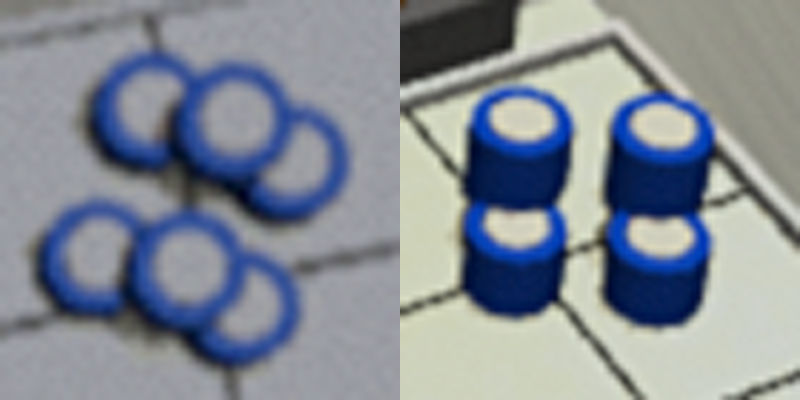

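View pics/c1.png

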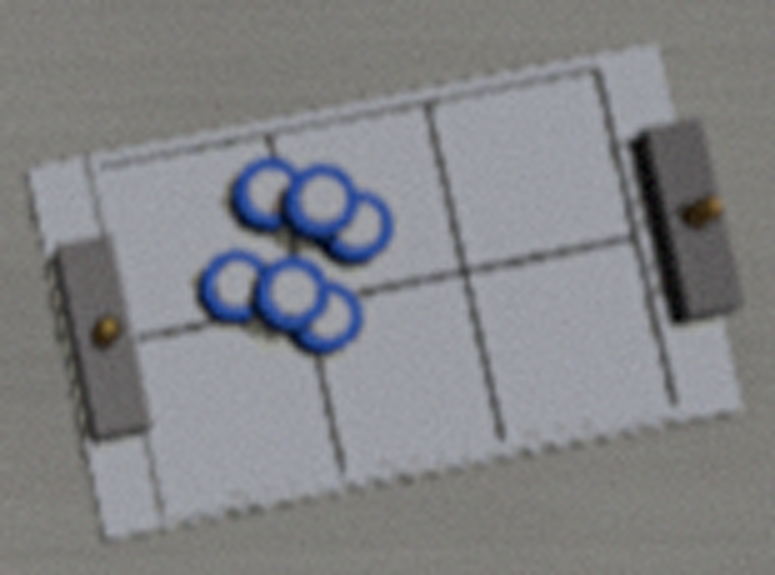

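```bash
cat >> h.py <<'E'
c0=np.array([.6337,-.1755]);yaw=.173   # tray
ex=np.array([np.cos(yaw),np.sin(yaw)]);ey=np.array([-np.sin(yaw),np.cos(yaw)])
def T(w): d=np.asarray(w)[:2]-c0;return np.array([d@ex,d@ey])
def W(p): return c0+p[0]*ex+p[1]*ey
def inc(pos,Rt):
    "increment in the present tool axes; Rt target Rotation"
    s=r.get_state();R=Ro.from_quat(s["tool_rot"]);d=R.inv().apply(np.array(pos)-s["ee_pos"])
    return np.round(np.r_[d,(R.inv()*Rt).as_rotvec()],4)
def down(a): # tool down, tool y along world direction angle a (either way)
    best=None
    R0=Ro.from_quat(r.get_state()["tool_rot"])
    for k in(a,a+np.pi):
        y=np.array([np.cos(k),np.sin(k),0]);z=np.array([0,0,-1.]);R=Ro.from_matrix(np.c_[np.cross(y,z),y,z])
        m=(R0.inv()*R).magnitude()
        if best is None or m<best[0]:best=(m,R)
    return best[1]
E
python3 - <<'E'
from h import *
for nm,g in(("P",[(148,110,.028),(235,123,.048),(295,162,.028)]),("Q",[(95,258,.028),(186,270,.048),(245,308,.028)])):
    for u,v,z in g:
        p=ray("top",370+u/8,185+v/8,z)
        print(nm,z,p[:2].round(4),"tray mm",(T(p)*1000).round(1))
for u,v in[(520,120),(663,127)]:
    p=ray("side",370+(u-400)*70/400,270+v*70/400,.048);print("side top",(p[:2]).round(4),(T(p)*1000).round(1))
for u,v in[(515,225),(660,235)]:
    p=ray("side",370+(u-400)*70/400,270+v*70/400,.028);print("side low",(p[:2]).round(4),(T(p)*1000).round(1))
# line crossings from c1 (x5, offset 335,160)
for u,v in[(307,305),(466,270),(270,137),(430,102),(345,470),(502,437)]:
    p=ray("top",335+u/5,160+v/5,.008);print("lines",(T(p)*1000).round(1))
print(Ro.from_quat(r.get_state()["tool_rot"]).as_matrix().round(2))
for x in(-.031,.031):
  for y in(-.063,0,.063):print("field",(x,y),W((x,y)).round(4))
E
```

```text
P 0.028 [ 0.6674 -0.1308] tray mm [40.8 38.2]
P 0.048 [ 0.6601 -0.1466] tray mm [31.  23.9]
P 0.028 [ 0.6548 -0.1635] tray mm [22.9  8.2]
Q 0.028 [ 0.6341 -0.1177] tray mm [10.4 56.8]
Q 0.048 [ 0.6279 -0.1346] tray mm [ 1.3 41.3]
Q 0.028 [ 0.6221 -0.1509] tray mm [-7.2 26.2]
side top [ 0.6284 -0.1348] [ 1.8 41. ]
side top [ 0.6614 -0.1465] [32.3 23.8]
side low [ 0.6228 -0.15  ] [-6.3 27. ]
side low [ 0.6559 -0.1627] [24.   8.8]
lines [ 1.  28.7]
lines [  2.3 -31.4]
lines [64.7 29. ]
lines [ 66.1 -31.9]
lines [-61.   27.8]
lines [-60.4 -31.1]
[[-0.96  0.26 -0.  ]
 [ 0.26  0.96 -0.  ]
 [ 0.   -0.   -1.  ]]
field (-0.031, -0.063) [ 0.614  -0.2429]
field (-0.031, 0) [ 0.6032 -0.1808]
field (-0.031, 0.063) [ 0.5923 -0.1188]
field (0.031, -0.063) [ 0.6751 -0.2322]
field (0.031, 0) [ 0.6642 -0.1702]
field (0.031, 0.063) [ 0.6534 -0.1081]
```

```bash
python3 - <<'E'
from h import *
a=np.deg2rad(69);print(inc((.660,-.147,.23),down(a)))
E
```

```text
[-6.754e-01 -4.918e-01  1.300e-03 -1.400e-03  1.000e-04  9.880e-02]
```

Call:
drive_tool:
  increments:
    - [-0.675,-0.492,0,-0.001,0,0.099,0.5]
    - [-0.675,-0.492,0,-0.001,0,0.099,0.5]
    - [-0.675,-0.492,0,-0.001,0,0.099,0.5]
    - [-0.675,-0.492,0,-0.001,0,0.099,0.5]
    - [-0.675,-0.492,0,-0.001,0,0.099,0.5]
    - [-0.675,-0.492,0,-0.001,0,0.099,0.5]
    - [-0.675,-0.492,0,-0.001,0,0.099,0.5]
    - [-0.675,-0.492,0,-0.001,0,0.099,0.5]
  force: 30

```text
time_s: 1.1
ee_pos: [0.4515, 0.1134, 0.2311]
tool_rot: [0.182, 0.983, 0.001, 0.0]
wrist_force: [0.6, 0.2, -0.2]
finger_gap: 0.0427
grasp_force: 0.0
```

```bash
python3 - <<'E'
from h import *
s=r.get_state();print(s["time_s"],s["qpos"].round(2),s["finger_gap"])
print(inc((.660,-.147,.08),down(np.deg2rad(69))))
E
```

```text
1.1 [ 0.25  0.01 -0.16  1.4   0.    0.61] 0.04266062775700792
[-2.881e-01 -1.685e-01  1.509e-01  1.200e-03 -2.000e-04 -5.000e-04]
```

Call:
drive_tool:
  increments:
    - [-0.2,-0.117,0.05,0.001,0,0,0.5]
    - [-0.288,-0.168,0.1,0.001,0,0,0.5]
    - [-0.288,-0.168,0.151,0.001,0,0,0.5]
    - [-0.288,-0.168,0.151,0.001,0,0,0.5]
    - [-0.288,-0.168,0.151,0.001,0,0,0.5]
    - [-0.288,-0.168,0.151,0.001,0,0,0.5]
    - [-0.288,-0.168,0.151,0.001,0,0,0.5]
    - [-0.288,-0.168,0.151,0.001,0,0,0.5]

```text
time_s: 2.1
ee_pos: [0.6587, -0.1443, 0.0798]
tool_rot: [0.182, 0.983, 0.0, -0.001]
wrist_force: [0.4, 0.3, 1.0]
finger_gap: 0.0427
grasp_force: 0.0
```

```bash
python3 - <<'E'
from h import *
s=r.get_state();c=r.get_calibration("wrist");im=r.read_camera("wrist")[:,:,::-1].copy()
print(s["ee_pos"],s["qpos"].round(2))
for p in[(.6601,-.1466,.048),(.6279,-.1346,.048),(.6674,-.1308,.028),(.6548,-.1635,.028),(.6341,-.1177,.028),(.6221,-.1509,.028)]:
    q=proj("wrist",p,c);print(q.round());cv2.drawMarker(im,tuple(int(v) for v in q),(0,0,255),0,14,2)
cv2.imwrite("pics/w1.png",im)
print(inc((.660,-.1466,.033),down(np.deg2rad(69))))
E
```

```text
[ 0.65871984 -0.14433936  0.07975698] [-0.22  0.44  0.05  1.18  0.    0.15]
[314. 282.]
[313. 207.]
[350. 268.]
[279. 268.]
[352. 197.]
[277. 199.]
[-0.0019 -0.0021  0.0478  0.0003  0.      0.0003]
```

View pics/w1.png

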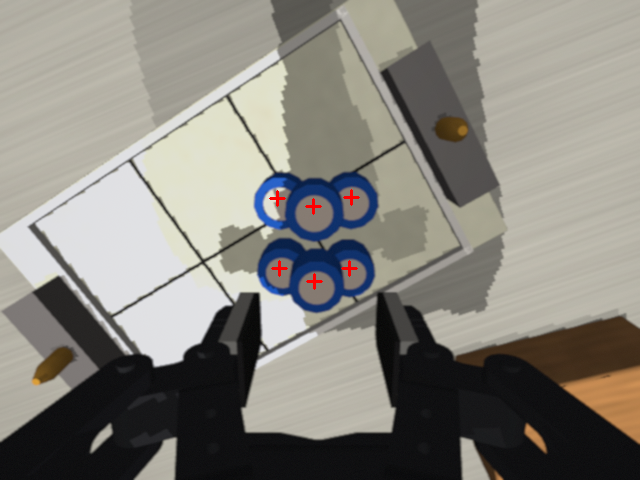

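Wrist view: the predicted marks fall on the six white discs within a few pixels. The upper stoppers are at (315,285) and (314,212), and the lower four sit in a square grid. I grip the first upper one.

Call:
drive_tool:
  increments:
    - [-0.002,-0.002,0.025,0,0,0,0.5]
    - [-0.002,-0.002,0.046,0,0,0,0.5]
    - [-0.002,-0.002,0.046,0,0,0,0.5]
    - [-0.002,-0.002,0.046,0,0,0,0.9]
    - [-0.002,-0.002,0.046,0,0,0,0.9]
    - [-0.002,-0.002,0.046,0,0,0,0.9]
    - [-0.002,-0.002,0.046,0,0,0,0.9]
    - [-0.002,-0.002,0.01,0,0,0,0.9]
  force: 30

```text
time_s: 3.15
ee_pos: [0.6587, -0.1468, 0.0683]
tool_rot: [0.182, 0.983, 0.0, -0.002]
wrist_force: [1.1, 0.5, 0.2]
finger_gap: 0.0242
grasp_force: 29.6
```

```bash
python3 - <<'E'
from h import *
s=r.get_state();print(s["ee_pos"],s["finger_gap"],s["grasp_force"])
p=W((.032,-.064));print(inc((*p,.075),down(np.deg2rad(69))),inc((*p,.014),down(np.deg2rad(69))))
E
```

```text
[ 0.65871209 -0.14679295  0.06828851] 0.024171071341691962 29.55033302307129
[-0.0473 -0.0742 -0.0069 -0.0008 -0.0048 -0.0002] [-0.0475 -0.0742  0.0541 -0.0008 -0.0048 -0.0002]
```

Call:
drive_tool:
  increments:
    - [-0.024,-0.037,-0.005,0,0,0,0.9]
    - [-0.0473,-0.0742,0,0,0,0,0.9]
    - [-0.0473,-0.0742,0.025,0,0,0,0.9]
    - [-0.0473,-0.0742,0.045,0,0,0,0.9]
    - [-0.0473,-0.0742,0.0545,0,0,0,0.9]
    - [-0.0473,-0.0742,0.0545,0,0,0,0.55]
    - [-0.0473,-0.0742,0.0545,0,0,0,0.55]
    - [-0.0473,-0.0742,0.0545,0,0,0,0.5]

```text
time_s: 4.15
ee_pos: [0.6784, -0.2334, 0.0163]
tool_rot: [0.182, 0.983, -0.0, 0.0]
wrist_force: [1.0, -0.8, 0.1]
finger_gap: 0.0427
grasp_force: 0.0
```

```bash
python3 - <<'E'
from h import *
s=r.get_state();print(s["ee_pos"],s["finger_gap"],s["grasp_force"])
D=down(np.deg2rad(69))
print(inc((.6275,-.1352,.08),D),inc((.6275,-.1352,.034),D))
E
```

```text
[ 0.67839394 -0.23342066  0.01627661] 0.04272666934940272 0.0
[ 0.0827  0.0735 -0.0638  0.      0.001  -0.    ] [ 0.0827  0.0735 -0.0178  0.      0.001  -0.    ]
```

Call:
drive_tool:
  increments:
    - [0,0,-0.05,0,0,0,0.5]
    - [0.03,0.025,-0.064,0,0,0,0.5]
    - [0.0827,0.0735,-0.064,0,0,0,0.5]
    - [0.0827,0.0735,-0.064,0,0,0,0.5]
    - [0.0827,0.0735,-0.035,0,0,0,0.5]
    - [0.0827,0.0735,-0.0185,0,0,0,0.5]
    - [0.0827,0.0735,-0.0185,0,0,0,0.5]
    - [0.0827,0.0735,-0.0185,0,0,0,0.9]

```text
time_s: 5.15
ee_pos: [0.6276, -0.1357, 0.0346]
tool_rot: [0.183, 0.983, -0.0, 0.0]
wrist_force: [-0.5, -1.2, 0.2]
finger_gap: 0.0258
grasp_force: 2.0
```

```bash
python3 - <<'E'
from h import *
s=r.get_state();print(s["ee_pos"],s["finger_gap"],s["grasp_force"])
p=W((-.030,-.064));D=down(np.deg2rad(69));print(inc((*p,.075),D),inc((*p,.014),D))
E
```

```text
[ 0.62764038 -0.13570085  0.03459861] 0.025796653412527383 1.9988289847970009
[-0.0272 -0.1053 -0.0404  0.      0.0005 -0.0008] [-0.0271 -0.1053  0.0206  0.      0.0005 -0.0008]
```

Call:
drive_tool:
  increments:
    - [0,0,0,0,0,0,0.9]
    - [0,0,-0.04,0,0,0,0.9]
    - [-0.014,-0.053,-0.041,0,0,0,0.9]
    - [-0.0272,-0.1053,-0.041,0,0,0,0.9]
    - [-0.0272,-0.1053,-0.02,0,0,0,0.9]
    - [-0.0272,-0.1053,0.012,0,0,0,0.9]
    - [-0.0272,-0.1053,0.02,0,0,0,0.9]
    - [-0.0272,-0.1053,0.02,0,0,0,0.9]

```text
time_s: 6.15
ee_pos: [0.6148, -0.2434, 0.0152]
tool_rot: [0.182, 0.983, -0.0, 0.0]
wrist_force: [0.3, 0.3, -0.1]
finger_gap: 0.0246
grasp_force: 29.7
```

```bash
python3 - <<'E'
from h import *
s=r.get_state();print(s["ee_pos"],s["finger_gap"],s["grasp_force"])
q1=np.array([.6341,-.1177])+(-.0009*ex+.0034*ey);D=down(np.deg2rad(24.6))
print(inc((*q1,.07),D),inc((*q1,.013),D))
E
```

```text
[ 0.61483732 -0.24337028  0.01522185] 0.024555468477522 29.650458097457886
[ 2.960e-02  1.267e-01 -5.480e-02  1.000e-04  6.000e-04  7.745e-01] [2.960e-02 1.267e-01 2.200e-03 1.000e-04 6.000e-04 7.745e-01]
```

Call:
drive_tool:
  increments:
    - [0,0,0,0,0,0,0.5]
    - [0,0,-0.03,0,0,0,0.5]
    - [0,0.02,-0.055,0,0,0.18,0.5]
    - [0.015,0.075,-0.055,0,0,0.36,0.5]
    - [0.0296,0.1267,-0.055,0,0,0.54,0.5]
    - [0.0296,0.1267,-0.055,0,0,0.72,0.5]
    - [0.0296,0.1267,-0.055,0,0,0.7745,0.5]
    - [0.0296,0.1267,-0.055,0,0,0.7745,0.5]

```text
time_s: 7.15
ee_pos: [0.6329, -0.114, 0.0696]
tool_rot: [0.54, 0.842, 0.0, 0.0]
wrist_force: [0.5, -0.1, 0.6]
finger_gap: 0.0431
grasp_force: 0.0
```

```bash
python3 - <<'E'
from h import *
s=r.get_state();c=r.get_calibration("wrist");im=r.read_camera("wrist")[:,:,::-1].copy()
print(s["ee_pos"],s["qpos"].round(2))
for p in[(.6674,-.1308,.028),(.6548,-.1635,.028),(.6341,-.1177,.028),(.6221,-.1509,.028),(*W((.032,-.064)),.028),(*W((-.03,-.064)),.028)]:
    q=proj("wrist",p,c);print(q.round());cv2.drawMarker(im,tuple(int(v) for v in q),(0,0,255),0,14,2)
cv2.imwrite("pics/w2.png",im)
q1=np.array([.6341,-.1177])+(-.0009*ex+.0034*ey);D=down(np.deg2rad(24.6))
print(inc((*q1,.013),D))
E
```

```text
[ 0.63287694 -0.11395716  0.06957645] [-0.18  0.39 -0.06  1.13  0.    0.96]
[366. 326.]
[315. 369.]
[315. 278.]
[265. 325.]
[298. 482.]
[188. 459.]
[-0.0002 -0.0003  0.0565  0.0004  0.0003  0.0015]
```

View pics/w2.png

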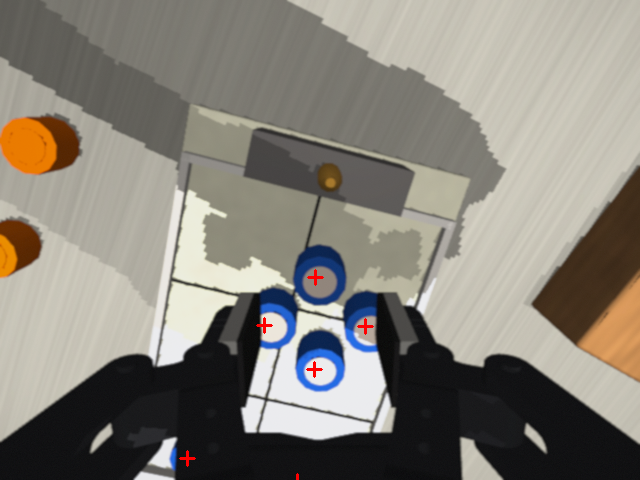

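The wrist view shows the four lower stoppers unmoved and one placed stopper at (185,460). The outer one of the square is at (320,280), and both fingers have room to pass its neighbours. I descend and grip it.

Call:
drive_tool:
  increments:
    - [0,0,0.03,0,0,0,0.5]
    - [0,0,0.048,0,0,0,0.5]
    - [0,0,0.0555,0,0,0,0.5]
    - [0,0,0.0555,0,0,0,0.5]
    - [0,0,0.0555,0,0,0,0.9]
    - [0,0,0.0555,0,0,0,0.9]
    - [0,0,0.0555,0,0,0,0.9]
    - [0,0,0.04,0,0,0,0.9]

```text
time_s: 8.2
ee_pos: [0.6316, -0.1141, 0.0286]
tool_rot: [0.54, 0.842, -0.0, -0.001]
wrist_force: [-0.9, -0.6, -0.2]
finger_gap: 0.0247
grasp_force: 29.5
```

```bash
python3 - <<'E'
from h import *
s=r.get_state();print(s["ee_pos"],s["finger_gap"],s["grasp_force"],s["wrist_force"])
p=W((-.0309,.0649));D=down(np.deg2rad(24.6));print(inc((*p,.06),D),inc((*p,.0145),D))
E
```

```text
[ 0.63162559 -0.11411697  0.02864068] 0.024694784894560663 29.51160728931427 [-0.93043189 -0.55935926 -0.21491998]
[ 0.014  -0.0372 -0.0313 -0.0019 -0.0014  0.0002] [ 0.0139 -0.0371  0.0142 -0.0019 -0.0014  0.0002]
```

Call:
drive_tool:
  increments:
    - [0,0,-0.031,0,0,0,0.9]
    - [0.014,-0.037,-0.031,0,0,0,0.9]
    - [0.014,-0.037,-0.015,0,0,0,0.9]
    - [0.014,-0.037,0.008,0,0,0,0.9]
    - [0.014,-0.037,0.014,0,0,0,0.9]
    - [0.014,-0.037,0.014,0,0,0,0.9]
    - [0.014,-0.037,0.014,0,0,0,0.58]
    - [0.014,-0.037,0.014,0,0,0,0.58]

```text
time_s: 9.2
ee_pos: [0.5934, -0.117, 0.0152]
tool_rot: [0.54, 0.842, 0.0, 0.0]
wrist_force: [0.7, -0.6, -0.2]
finger_gap: 0.0358
grasp_force: 0.0
```

```bash
python3 - <<'E'
from h import *
s=r.get_state();print(s["ee_pos"],s["finger_gap"],s["wrist_force"])
D=down(yaw+np.deg2rad(-31));p=(.6665,-.1315)
print(inc((*p,.06),D),inc((*p,.0135),D))
E
```

```text
[ 0.5934144  -0.11701618  0.01522128] 0.03579340650072997 [ 0.74116583 -0.63099192 -0.18468432]
[-4.360e-02  6.040e-02 -4.480e-02  2.000e-04  0.000e+00  7.976e-01] [-4.360e-02  6.040e-02  1.700e-03  2.000e-04  0.000e+00  7.976e-01]
```

Call:
drive_tool:
  increments:
    - [0,0,-0.044,0,0,0,0.5]
    - [-0.02,0.03,-0.045,0,0,0.18,0.5]
    - [-0.0436,0.0604,-0.045,0,0,0.36,0.5]
    - [-0.0436,0.0604,-0.045,0,0,0.54,0.5]
    - [-0.0436,0.0604,-0.045,0,0,0.72,0.5]
    - [-0.0436,0.0604,-0.03,0,0,0.7976,0.5]
    - [-0.0436,0.0604,-0.008,0,0,0.7976,0.5]
    - [-0.0436,0.0604,-0.001,0,0,0.7976,0.5]

```text
time_s: 10.2
ee_pos: [0.6653, -0.1313, 0.0146]
tool_rot: [0.825, 0.566, -0.001, -0.001]
wrist_force: [-0.6, -0.2, 0.9]
finger_gap: 0.0426
grasp_force: 0.0
```

```bash
python3 - <<'E'
from h import *
s=r.get_state();print(s["ee_pos"],s["finger_gap"],s["wrist_force"],s["qpos"][5])
D=down(yaw+np.deg2rad(-31));p=W((.032,.0615))
print(inc((.6665,-.1315,.016),D),inc((*p,.0165),D))
E
```

```text
[ 0.6653078  -0.13130686  0.01462212] 0.04255768737965643 [-0.5771577  -0.21331433  0.86982932] 1.7439886227898136
[ 0.0002  0.0012 -0.0014 -0.0024  0.0004  0.    ] [ 0.0166 -0.0178 -0.0018 -0.0024  0.0004  0.    ]
```

Call:
drive_tool:
  increments:
    - [0,0,0,0,0,0,0.9]
    - [0,0,0,0,0,0,0.9]
    - [0,0,-0.025,0,0,0,0.9]
    - [0.0166,-0.0178,-0.025,0,0,0,0.9]
    - [0.0166,-0.0178,-0.01,0,0,0,0.9]
    - [0.0166,-0.0178,-0.0005,0,0,0,0.9]
    - [0.0166,-0.0178,-0.0005,0,0,0,0.9]
    - [0.0166,-0.0178,-0.0005,0,0,0,0.58]

```text
time_s: 11.2
ee_pos: [0.6554, -0.11, 0.0162]
tool_rot: [0.825, 0.566, -0.0, -0.0]
wrist_force: [-0.0, 0.7, -0.6]
finger_gap: 0.0354
grasp_force: 0.0
```

```bash
python3 - <<'E'
from h import *
s=r.get_state();print(s["ee_pos"],s["finger_gap"],s["wrist_force"],s["qpos"][5])
D=down(np.deg2rad(69));p=(.6221,-.1509)
print(inc((*p,.06),D),inc((*p,.0135),D))
E
```

```text
[ 0.6554467  -0.110005    0.01623424] 0.03539194273784045 [-0.02999657  0.66266256 -0.63318998] 1.7731469331098275
[-5.0200e-02 -1.6400e-02 -4.3700e-02 -4.0000e-04  8.0000e-04  1.5687e+00] [-5.0200e-02 -1.6400e-02  2.8000e-03 -4.0000e-04  8.0000e-04  1.5687e+00]
```

Call:
drive_tool:
  increments:
    - [0,0,-0.044,0,0,0,0.5]
    - [-0.02,-0.008,-0.044,0,0,-0.18,0.5]
    - [-0.0502,-0.0164,-0.044,0,0,-0.36,0.5]
    - [-0.0502,-0.0164,-0.044,0,0,-0.54,0.5]
    - [-0.0502,-0.0164,-0.044,0,0,-0.72,0.5]
    - [-0.0502,-0.0164,-0.044,0,0,-0.9,0.5]
    - [-0.0502,-0.0164,-0.044,0,0,-1.08,0.5]
    - [-0.0502,-0.0164,-0.044,0,0,-1.26,0.5]

```text
time_s: 12.2
ee_pos: [0.6223, -0.1509, 0.0608]
tool_rot: [0.33, 0.944, -0.0, 0.0]
wrist_force: [-0.3, -1.1, -0.0]
finger_gap: 0.0428
grasp_force: 0.0
```

```bash
python3 - <<'E'
from h import *
s=r.get_state();print(s["ee_pos"],s["finger_gap"],s["wrist_force"],s["qpos"][5])
D=down(np.deg2rad(69));p=(.6221,-.1509)
print(inc((*p,.06),D),inc((*p,.0135),D))
E
```

```text
[ 0.62230491 -0.15087605  0.06081034] 0.0427706921626719 [-0.30134272 -1.09507313 -0.02581966] 0.4355147149598119
[ 1.000e-04 -1.000e-04  8.000e-04 -0.000e+00  2.000e-04 -3.068e-01] [ 2.000e-04 -1.000e-04  4.730e-02 -0.000e+00  2.000e-04 -3.068e-01]
```

Call:
drive_tool:
  increments:
    - [0,0,0,0,0,-0.16,0.58]
    - [0,0,0.015,0,0,-0.307,0.58]
    - [0,0,0.035,0,0,-0.307,0.58]
    - [0,0,0.0465,0,0,-0.307,0.58]
    - [0,0,0.0465,0,0,-0.307,0.58]
    - [0,0,0.0465,0,0,-0.307,0.9]
    - [0,0,0.0465,0,0,-0.307,0.9]
    - [0,0,0.03,0,0,-0.307,0.9]

```text
time_s: 13.2
ee_pos: [0.6214, -0.1503, 0.0304]
tool_rot: [0.185, 0.983, 0.0, -0.001]
wrist_force: [-0.0, -0.4, 0.2]
finger_gap: 0.0247
grasp_force: 29.5
```

```bash
python3 - <<'E'
from h import *
s=r.get_state();print(s["ee_pos"],s["finger_gap"],s["wrist_force"],s["grasp_force"])
D=down(np.deg2rad(69));p=W((-.030,-.0015))
print(inc((*p,.04),D),inc((*p,.0145),D))
E
```

```text
[ 0.62135239 -0.15034971  0.03037675] 0.024711805551724843 [-0.0410092  -0.39262582  0.20653619] 29.476661682128906
[ 0.0043 -0.0358 -0.0096 -0.0003 -0.0021 -0.0054] [ 0.0042 -0.0358  0.0159 -0.0003 -0.0021 -0.0054]
```

Then, in the same orientation, I fetch the last one from (0.6548,-0.1635), which needs only a short shift.

Call:
drive_tool:
  increments:
    - [0,0,-0.01,0,0,0,0.9]
    - [0.0043,-0.0358,-0.01,0,0,0,0.9]
    - [0.0043,-0.0358,0.005,0,0,0,0.9]
    - [0.0043,-0.0358,0.0155,0,0,0,0.9]
    - [0.0043,-0.0358,0.0155,0,0,0,0.9]
    - [0.0043,-0.0358,0.0155,0,0,0,0.58]
    - [0.0043,-0.0358,0.0155,0,0,0,0.58]
    - [0.0043,-0.0358,-0.03,0,0,0,0.58]

```text
time_s: 14.2
ee_pos: [0.6027, -0.1813, 0.0575]
tool_rot: [0.185, 0.983, 0.0, -0.004]
wrist_force: [-0.2, -0.1, 0.7]
finger_gap: 0.0358
grasp_force: 0.0
```

```bash
python3 - <<'E'
from h import *
s=r.get_state();print(s["ee_pos"],s["finger_gap"],s["wrist_force"],s["grasp_force"])
D=down(np.deg2rad(69));p=(.6548,-.1635);q=W((.032,-.0015))
print(inc((*p,.0145),D),inc((*q,.0145),D))
E
```

```text
[ 0.60267203 -0.18129908  0.0575172 ] 0.03584494218107505 [-0.17512101 -0.14411208  0.73343649] 0.0
[-0.0424  0.0355  0.0427 -0.0005 -0.0074 -0.005 ] [-0.0553  0.032   0.0426 -0.0005 -0.0074 -0.005 ]
```

Call:
drive_tool:
  increments:
    - [-0.0424,0.0355,0,0,0,0,0.58]
    - [-0.0424,0.0355,0.01,0,0,0,0.58]
    - [-0.0424,0.0355,0.035,0,0,0,0.58]
    - [-0.0424,0.0355,0.0455,0,0,0,0.58]
    - [-0.0424,0.0355,0.0455,0,0,0,0.58]
    - [-0.0424,0.0355,0.0455,0,0,0,0.9]
    - [-0.0424,0.0355,0.0455,0,0,0,0.9]
    - [-0.0424,0.0355,0.035,0,0,0,0.9]

```text
time_s: 15.2
ee_pos: [0.6571, -0.1646, 0.0258]
tool_rot: [0.185, 0.983, 0.0, -0.0]
wrist_force: [1.0, 0.7, -1.1]
finger_gap: 0.0246
grasp_force: 29.5
```

```bash
python3 - <<'E'
from h import *
s=r.get_state();print(s["ee_pos"],s["finger_gap"],s["wrist_force"],s["grasp_force"])
D=down(np.deg2rad(69));q=W((.032,-.0015))
print(inc((*q,.0155),D))
E
```

```text
[ 0.65714314 -0.16459841  0.02577137] 0.024629313485930598 [ 0.99854275  0.68800135 -1.0674037 ] 29.45514053106308
[-0.0103 -0.0034  0.0103 -0.0001 -0.0009 -0.0054]
```

Call:
drive_tool:
  increments:
    - [-0.0103,-0.0034,-0.004,0,0,0,0.9]
    - [-0.0103,-0.0034,0.004,0,0,0,0.9]
    - [-0.0103,-0.0034,0.01,0,0,0,0.9]
    - [-0.0103,-0.0034,0.01,0,0,0,0.9]
    - [-0.0103,-0.0034,0.01,0,0,0,0.58]
    - [-0.0103,-0.0034,0.01,0,0,0,0.58]
    - [-0.0103,-0.0034,-0.05,0,0,0,0.58]
    - [-0.0103,-0.0034,-0.11,0,0,0,0.3]

```text
time_s: 16.2
ee_pos: [0.6652, -0.1714, 0.136]
tool_rot: [0.185, 0.983, 0.0, -0.001]
wrist_force: [0.5, -0.2, 0.2]
finger_gap: 0.0525
grasp_force: 0.0
```

```bash
python3 - <<'E'
from h import *
D=down(np.deg2rad(103));print(r.get_state()["qpos"].round(2),r.get_state()["ee_pos"])
print(inc((.45,.08,.28),D))
E
```

```text
[-0.25  0.45  0.18  1.31  0.    0.12] [ 0.66517342 -0.17135271  0.13602524]
[ 2.921e-01  1.559e-01 -1.433e-01  4.000e-04 -2.300e-03 -5.988e-01]
```

Call:
drive_tool:
  increments:
    - [0.05,0.027,-0.06,0,0,-0.1,0.2]
    - [0.1,0.055,-0.1,0,0,-0.2,0.2]
    - [0.15,0.08,-0.143,0,0,-0.3,0.2]
    - [0.2,0.107,-0.143,0,0,-0.4,0.2]
    - [0.25,0.133,-0.143,0,0,-0.5,0.2]
    - [0.292,0.156,-0.143,0,0,-0.599,0.2]
    - [0.292,0.156,-0.143,0,0,-0.599,0.2]
    - [0.292,0.156,-0.143,0,0,-0.599,0.2]

```text
time_s: 17.2
ee_pos: [0.4506, 0.0801, 0.2789]
tool_rot: [-0.114, 0.994, -0.0, 0.001]
wrist_force: [0.6, -0.2, -0.6]
finger_gap: 0.0682
grasp_force: 0.0
```

```bash
python3 - <<'E'
from h import *
s=r.get_state();c=r.get_calibration("wrist");w=r.read_camera("wrist")[:,:,::-1]
t=r.read_camera("top")[:,:,::-1]
print(s["ee_pos"],s["qpos"].round(2))
np.savez("wc.npz",**c)
cv2.imwrite("pics/top2.png",t);cv2.imwrite("pics/w3.png",w)
a=cv2.resize(t[160:275,335:490],(400,297));b=cv2.resize(t[185:315,110:290],(400,289))
left=np.vstack([a,b]);print(left.shape)
W3=cv2.resize(w,(400,300));left=left[:586]
cv2.imwrite("pics/m1.png",np.hstack([left,np.vstack([W3,np.zeros((286,400,3),np.uint8)])]))
E
```

```text
[0.45062718 0.08008181 0.27892587] [ 0.18  0.   -0.07  1.5  -0.   -0.05]
(586, 400, 3)
```

View pics/m1.png

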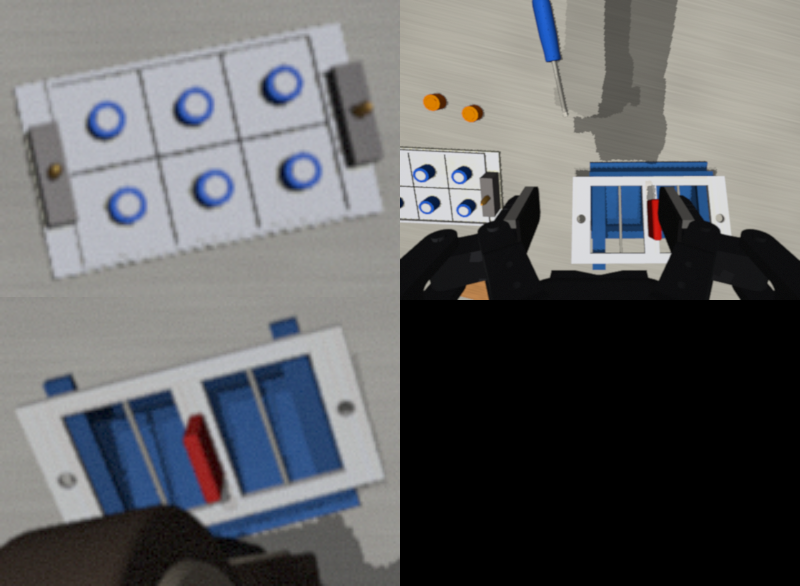

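All six fields hold one standing stopper each, and the frame is still on its stand. In the wrist part of the picture the frame's holes are at (290,349) and (512,349) in full-image pixels. I fit the frame pose from corners and holes in both views.

```bash
cat >> h.py <<'E'
def frot(yw,tilt=np.pi/6): return Ro.from_euler("ZY",[yw,-tilt])
E
python3 - <<'E'
from h import *
from scipy.optimize import least_squares
wc=dict(np.load("wc.npz"));tc=r.get_calibration("top");sc=r.get_calibration("side")
im=cv2.imread("pics/w3.png");hsv=cv2.cvtColor(im,cv2.COLOR_BGR2HSV)
# refine holes: centroid of dark pixels near guess
def ref(img,u,v,h):
    g=cv2.cvtColor(img,cv2.COLOR_BGR2GRAY).astype(float)[v-h:v+h+1,u-h:u+h+1];w=np.clip(np.percentile(g,80)-25-g,0,None)
    y,x=np.mgrid[v-h:v+h+1,u-h:u+h+1];return (w*x).sum()/w.sum(),(w*y).sum()/w.sum()
t=cv2.imread("pics/top0.png")
HW=[ref(im,290,349,11),ref(im,512,349,11)];HT=[ref(t,265,235,6),ref(t,140,267,6)];print(HW,HT)
x,y,z=.065,.122,.008
obs=[(wc,(0,-.108,.006),HW[0],3),(wc,(0,.108,.006),HW[1],3),(tc,(0,-.108,.006),HT[0],2),(tc,(0,.108,.006),HT[1],2),
(wc,(-x,-y,z),(275,285),1),(wc,(-x,y,z),(520,283),1),
(tc,(x,y,z),(117.5,235),1),(tc,(x,-y,z),(263.5,198.5),1),(tc,(-x,-y,z),(283.3,266.5),1)]
f=lambda p:np.concatenate([w*(proj("",p[:3]+frot(p[3],p[4]).apply(q),c)-uv) for c,q,uv,w in obs]+[[(p[4]-np.pi/6)*1000]])
s=least_squares(f,[.56,.19,.09,.23,np.pi/6],loss="soft_l1");p=s.x
print(p,np.round(s.fun.reshape(-1)[:-1].reshape(-1,2),1))
R=frot(p[3],p[4]);g=p[:3]+R.apply([0,0,.036]);print("grip",g)
Rt=R*Ro.from_matrix(np.diag([-1.,1,-1]))
np.savez("fr.npz",p=p)
for d in(.1,.019):
    pos=p[:3]+R.apply([0,0,.036-.019+(d-.019)]);print(d,pos.round(4),inc(pos,Rt))
for X in[(0,0,.054),(.028,0,.054),(-.028,0,.054),(0,0,.036)]:print(X,"side",proj("side",p[:3]+R.apply(X)).round(),"top",proj("top",p[:3]+R.apply(X)).round(),"w",proj("",p[:3]+R.apply(X),wc).round())
m=(hsv[...,1]>150)&((hsv[...,0]<6)|(hsv[...,0]>174));
mt=cv2.cvtColor(t,cv2.COLOR_BGR2HSV);mm=(mt[...,1]>150)&((mt[...,0]<6)|(mt[...,0]>174));yy,xx=np.nonzero(mm);print("red top",xx.min(),xx.max(),yy.min(),yy.max(),xx.mean(),yy.mean())
ss=cv2.cvtColor(cv2.imread("pics/side0.png"),cv2.COLOR_BGR2HSV);mm=(ss[...,1]>150)&((ss[...,0]<6)|(ss[...,0]>174));yy,xx=np.nonzero(mm);print("red side",xx.min(),xx.max(),yy.min(),yy.max(),xx.mean(),yy.mean())
E
```

```text
[(np.float64(290.0148867821045), np.float64(349.90221734701873)), (np.float64(512.3308939589612), np.float64(351.15281962978906))] [(np.float64(265.1529299666508), np.float64(234.32729871367317)), (np.float64(139.7038391224863), np.float64(267.3546617915905))]
[0.58195528 0.19262069 0.06018782 0.22537168 0.5236185 ] [[-1.1  0.4]
 [ 0.3 -1.5]
 [ 0.2  0.3]
 [-0.1 -2.8]
 [ 1.7 -2.3]
 [ 0.4  0.4]
 [-1.7 -1.3]
 [-0.2 -1.3]
 [-0.6 -0.3]]
grip [0.56440988 0.18859812 0.09136438]
0.1 [0.5342 0.1817 0.1451] [-1.038e-01  8.130e-02  1.333e-01 -1.000e-04 -5.238e-01  5.000e-04]
0.019 [0.5737 0.1907 0.0749] [-1.443e-01  8.130e-02  2.035e-01 -1.000e-04 -5.238e-01  5.000e-04]
(0, 0, 0.054) side [290. 156.] top [200. 262.] w [412. 352.]
(0.028, 0, 0.054) side [302. 146.] top [194. 247.] w [414. 387.]
(-0.028, 0, 0.054) side [278. 166.] top [206. 277.] w [410. 319.]
(0, 0, 0.036) side [295. 163.] top [201. 258.] w [408. 351.]
red top 193 357 153 276 201.88983050847457 256.8954802259887
red side 46 312 6 183 292.1152737752161 162.3342939481268
```

Call:
drive_tool:
  increments:
    - [-0.03,0.025,0.02,0,-0.1,0,0.5]
    - [-0.06,0.05,0.05,0,-0.25,0,0.5]
    - [-0.09,0.0813,0.09,0,-0.4,0,0.5]
    - [-0.1038,0.0813,0.1333,0,-0.524,0,0.5]
    - [-0.1038,0.0813,0.1333,0,-0.524,0,0.5]
    - [-0.1038,0.0813,0.1333,0,-0.524,0,0.5]
    - [-0.1038,0.0813,0.1333,0,-0.524,0,0.5]
    - [-0.1038,0.0813,0.1333,0,-0.524,0,0.5]

```text
time_s: 18.3
ee_pos: [0.5366, 0.1832, 0.1499]
tool_rot: [-0.109, 0.959, 0.03, 0.26]
wrist_force: [-0.8, 1.0, -0.2]
finger_gap: 0.0427
grasp_force: 0.0
```

```bash
python3 - <<'E'
from h import *
s=r.get_state();c=r.get_calibration("wrist");w=r.read_camera("wrist")[:,:,::-1].copy()
p=np.load("fr.npz")["p"];R=frot(p[3],p[4]);Rt=R*Ro.from_matrix(np.diag([-1.,1,-1]))
for X in[(.028,0,.054),(-.028,0,.054),(0,-.108,.006),(0,.108,.006)]:
    q=proj("",p[:3]+R.apply(X),c);print(q.round());cv2.drawMarker(w,tuple(int(v) for v in q),(0,255,0),0,14,2)
print(s["ee_pos"],s["qpos"].round(2),s["finger_gap"],inc(p[:3]+R.apply([0,0,.017]),Rt))
cv2.imwrite("pics/w4.png",w)
E
```

```text
[317. 310.]
[317. 199.]
[134. 229.]
[500. 229.]
[0.53661136 0.18320051 0.14987558] [ 0.37 -0.18 -0.65  0.58 -0.07  0.12] 0.042728246375730326 [ 0.0038 -0.0011  0.0832  0.0011  0.0042  0.0007]
```

View pics/w4.png

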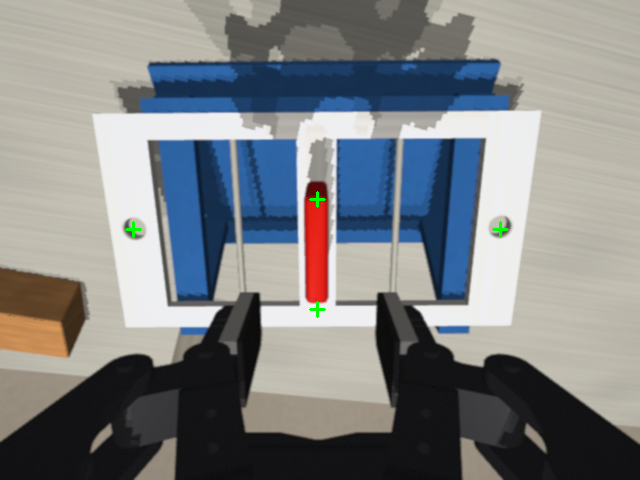

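The wrist view shows the red fin centred between the fingers, from (317,195) to (317,302). The predicted holes fall on the real ones at (134,229) and (500,228). I descend and grip.

Call:
drive_tool:
  increments:
    - [0.002,-0.001,0.03,0.001,0.004,0,0.5]
    - [0.0035,-0.001,0.06,0.001,0.004,0,0.5]
    - [0.0035,-0.001,0.082,0.001,0.004,0,0.5]
    - [0.0035,-0.001,0.082,0.001,0.004,0,0.5]
    - [0.0035,-0.001,0.082,0.001,0.004,0,0.95]
    - [0.0035,-0.001,0.082,0.001,0.004,0,0.95]
    - [0.0035,-0.001,0.082,0.001,0.004,0,0.95]
    - [0.0035,-0.001,0.082,0.001,0.004,0,0.95]
  force: 80

```text
time_s: 19.35
ee_pos: [0.5712, 0.1903, 0.0744]
tool_rot: [-0.109, 0.96, 0.029, 0.257]
wrist_force: [-3.2, -1.4, 6.5]
finger_gap: 0.0109
grasp_force: 78.6
```

```bash
python3 - <<'E'
from h import *
s=r.get_state();p=np.load("fr.npz")["p"];R=frot(p[3],p[4]);Rt=R*Ro.from_matrix(np.diag([-1.,1,-1]))
print(s["ee_pos"],s["qpos"].round(2),s["finger_gap"],s["grasp_force"],s["wrist_force"],inc(p[:3]+R.apply([0,0,.017]),Rt))
print(inc(s["ee_pos"]+[-.02,0,.1],Ro.from_quat(s["tool_rot"])))
E
```

```text
[0.5712234  0.19026822 0.07440428] [ 0.35 -0.04 -0.71  0.39 -0.06  0.11] 0.010911221616012882 78.58964323997498 [-3.228215   -1.37221488  6.49967694] [-0.0024 -0.0001  0.0008  0.0002 -0.001   0.0017]
[-0.033   0.0044 -0.0964  0.      0.      0.    ]
```

Call:
drive_tool:
  increments:
    - [-0.005,0,-0.0087,0,0,0,0.95]
    - [-0.013,0,-0.0225,0,0,0,0.95]
    - [-0.023,0,-0.04,0,0,0,0.95]
    - [-0.033,0,-0.057,0,0,0,0.95]
    - [-0.043,0,-0.0745,0,0,0,0.95]
    - [-0.055,0,-0.095,0,0,0,0.95]
    - [-0.055,0,-0.095,0,0,0,0.95]
    - [-0.055,0,-0.095,0,0,0,0.95]

```text
time_s: 20.35
ee_pos: [0.5703, 0.19, 0.181]
tool_rot: [-0.109, 0.96, 0.028, 0.255]
wrist_force: [-0.6, -0.3, -3.2]
finger_gap: 0.011
grasp_force: 78.2
```

```bash
python3 - <<'E'
from h import *
s=r.get_state();print(s["ee_pos"],s["qpos"].round(2),s["finger_gap"],s["grasp_force"],s["wrist_force"],s["wrist_torque"])
D=down(np.pi/2+yaw);print(inc((*s["ee_pos"][:2],.2),D));print(inc((*W((.001,-.001)),.2),D))
E
```

```text
[0.57033252 0.18997058 0.18104605] [ 0.35 -0.12 -0.52  0.65 -0.06  0.11] 0.011004383389414724 78.19490075111389 [-0.64524999 -0.26182591 -3.18374986] [-0.1661221   0.80844541 -0.06587724]
[-0.0094 -0.     -0.0165  0.0129  0.518   0.0526]
[ 0.0077 -0.3714 -0.0258  0.0129  0.518   0.0526]
```

Call:
drive_tool:
  increments:
    - [-0.009,0,-0.0165,0.003,0.1,0.01,0.95]
    - [-0.009,-0.01,-0.0165,0.006,0.25,0.02,0.95]
    - [-0.006,-0.05,-0.02,0.01,0.4,0.04,0.95]
    - [-0.003,-0.1,-0.022,0.0129,0.518,0.0526,0.95]
    - [0,-0.15,-0.024,0.0129,0.518,0.0526,0.95]
    - [0.003,-0.2,-0.025,0.0129,0.518,0.0526,0.95]
    - [0.004,-0.25,-0.026,0.0129,0.518,0.0526,0.95]
    - [0.005,-0.29,-0.026,0.0129,0.518,0.0526,0.95]

```text
time_s: 21.35
ee_pos: [0.6194, -0.0982, 0.2008]
tool_rot: [-0.086, 0.996, 0.0, -0.0]
wrist_force: [-0.0, -0.1, -2.9]
finger_gap: 0.0106
grasp_force: 78.4
```

```bash
python3 - <<'E'
from h import *
s=r.get_state();print(s["ee_pos"],s["qpos"].round(2),s["finger_gap"],s["grasp_force"])
D=down(np.pi/2+yaw);print(inc((*W((.001,-.001)),.12),D))
E
```

```text
[ 0.61936527 -0.09821596  0.20084076] [-0.16  0.32  0.14  1.39  0.   -0.33] 0.010606258682337121 78.35864782333374
[-0.0019 -0.0797  0.0808  0.0008 -0.0002 -0.0009]
```

Call:
drive_tool:
  increments:
    - [-0.002,-0.04,0.01,0,0,0,0.95]
    - [-0.002,-0.08,0.03,0,0,0,0.95]
    - [-0.002,-0.08,0.06,0,0,0,0.95]
    - [-0.002,-0.08,0.081,0,0,0,0.95]
    - [-0.002,-0.08,0.081,0,0,0,0.95]
    - [-0.002,-0.08,0.081,0,0,0,0.95]
    - [-0.002,-0.08,0.081,0,0,0,0.95]
    - [-0.002,-0.08,0.081,0,0,0,0.95]

```text
time_s: 22.35
ee_pos: [0.6359, -0.1746, 0.1227]
tool_rot: [-0.087, 0.996, -0.0, 0.002]
wrist_force: [-1.0, -0.1, -2.5]
finger_gap: 0.0108
grasp_force: 78.3
```

```bash
python3 - <<'E'
from h import *
s=r.get_state();c=r.get_calibration("wrist");w=r.read_camera("wrist")[:,:,::-1];sd=r.read_camera("side")[:,:,::-1];t=r.read_camera("top")[:,:,::-1]
print(s["ee_pos"],s["tool_rot"].round(4));np.savez("wc2.npz",ee=s["ee_pos"],q=s["tool_rot"],**c)
cv2.imwrite("pics/w5.png",w);cv2.imwrite("pics/s5.png",sd);cv2.imwrite("pics/t5.png",t)
m=np.zeros((600,800,3),np.uint8);m[:300,:400]=cv2.resize(w,(400,300))
m[:300,400:]=cv2.resize(sd[180:420,300:540],(400,300))
m[300:,:533]=cv2.resize(t[150:285,325:505],(533,300),interpolation=cv2.INTER_CUBIC)
cv2.imwrite("pics/m5.png",m)
E
```

```text
[ 0.63587936 -0.17459711  0.12269375] [-8.650e-02  9.962e-01 -1.000e-04  1.700e-03]
```

View pics/m5.png

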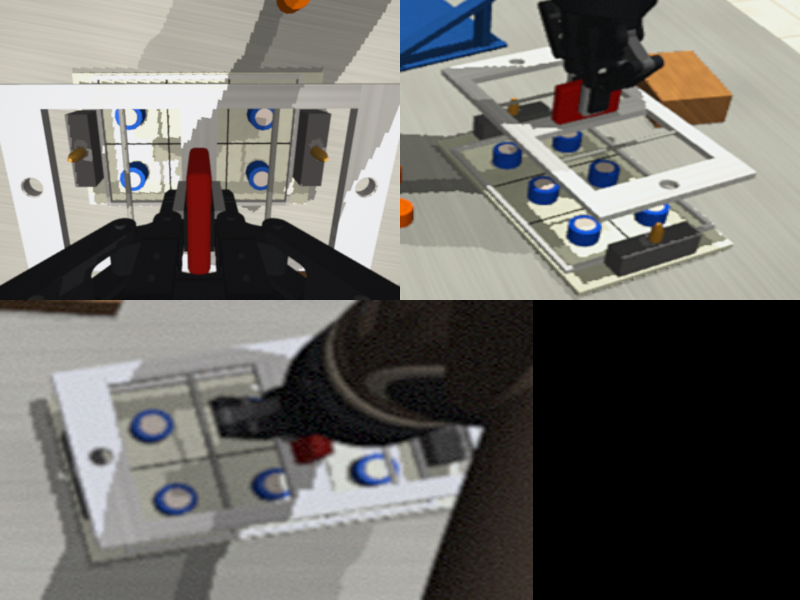

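The wrist part shows the holes at about (51,299) and (586,299) and the pin tips at about (112,254) and (522,250), in full-image pixels. The side part shows the frame nearly level above the tray. I fit the frame-to-pin offset.

```bash
cat > fit.py <<'E'
from h import *
from scipy.optimize import least_squares
d=np.load("wc2.npz");wc={k:d[k] for k in"KRt"};sc=r.get_calibration("side");tc=r.get_calibration("top")
im=cv2.imread("pics/w5.png")
def ref(u,v,h):
    g=cv2.cvtColor(im,cv2.COLOR_BGR2GRAY).astype(float)[v-h:v+h+1,u-h:u+h+1];w=np.clip(np.percentile(g,70)-30-g,0,None)
    y,x=np.mgrid[v-h:v+h+1,u-h:u+h+1];return (w*x).sum()/w.sum(),(w*y).sum()/w.sum()
HA,HB=ref(51,299,22),ref(586,299,22);print(HA,HB)
Rt0=Ro.from_quat(d["q"]);flip=Ro.from_matrix(np.diag([-1.,1,-1]))
Rn=Rt0*flip;pn=d["ee"]+Rn.apply([0,0,-.017])
x,y,z=.065,.122,.008
obs=[(wc,(0,-.108,.004),HA,2),(wc,(0,.108,.004),HB,2),(sc,(0,-.108,.007),(461.4,327.2),1),(sc,(0,.108,.007),(370.8,229.6),1),(sc,(-x,y,z),(325.8,237.6),1),(sc,(x,-y,z),(512.4,318.4),1)]
def f(p):
    R=Ro.from_rotvec(p[3:])*Rn
    return np.concatenate([w*(proj("",pn+p[:3]+R.apply(q),c)-uv) for c,q,uv,w in obs]+[p[:3]/.003,p[3:]/.02])
s=least_squares(f,np.zeros(6),loss="soft_l1");p=s.x;print(p.round(4),s.fun[:12].reshape(-1,2).round(1))
R=Ro.from_rotvec(p[3:])*Rn;A=pn+p[:3]+R.apply([0,-.108,0]);B=pn+p[:3]+R.apply([0,.108,0])
print("holes",A.round(4),B.round(4),"tilt x,y",R.as_matrix()[:2,2].round(4))
print("pins wrist",ray("",112,254,.058,wc)[:2],ray("",522,250,.058,wc)[:2])
print("pins side now",ray("side",300+257/1.667,180+228/1.25,.058)[:2],ray("side",300+113/1.667,180+100/1.25,.058)[:2])
E
python3 fit.py
python3 - <<'E'
import cv2,numpy as np
im=cv2.imread("pics/w5.png")
cv2.imwrite("pics/p.png",np.hstack([cv2.resize(im[220:330,20:150],(400,338)),cv2.resize(im[220:330,490:620],(400,338))]))
E
```

```text
(np.float64(47.57192021477864), np.float64(300.80387034000614)) (np.float64(586.9093939620946), np.float64(299.5574387594576))
[ 0.0012 -0.001   0.0026  0.0035  0.0028  0.0047] [[ 0.2 -0.5]
 [-0.3 -0.2]
 [ 2.2 -2. ]
 [ 0.3 -2.7]
 [-0.2 -5.1]
 [ 4.2 -3.2]]
holes [ 0.6562 -0.2819  0.1079] [ 0.618  -0.0693  0.1086] tilt x,y [-0.0006 -0.0036]
pins wrist [ 0.65511836 -0.2815961 ] [ 0.61572328 -0.07036143]
pins side now [ 0.65104237 -0.28573486] [ 0.6150025  -0.07144602]
```

View pics/p.png

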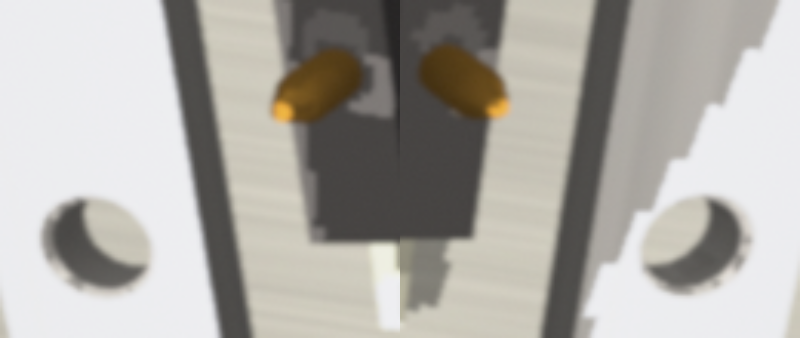

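```bash
python3 - <<'E'
from h import *
d=np.load("wc2.npz");wc={k:d[k] for k in"KRt"}
PA=ray("",112,256.4,.058,wc)[:2];PB=ray("",521.9,254.8,.058,wc)[:2];print("pins",PA,PB,np.linalg.norm(PA-PB))
for z in(.112,.1137,.1155):
    A=ray("",51.2,300,z,wc)[:2];B=ray("",586.2,299.7,z,wc)[:2]
    dm=(PA+PB-A-B)/2;an=lambda v:np.arctan2(v[1],v[0]);dy=an(PB-PA)-an(B-A)
    print(z,A,B,np.linalg.norm(A-B),"shift",dm.round(4),"turn",round(dy,4))
s=r.get_state();R=Ro.from_quat(s["tool_rot"]);print(s["ee_pos"],s["tool_rot"])
A=ray("",51.2,300,.1137,wc)[:2];B=ray("",586.2,299.7,.1137,wc)[:2]
dm=(PA+PB-A-B)/2;print("tool shift",R.inv().apply([*dm,0]))
E
```

```text
pins [ 0.65646586 -0.2815513 ] [ 0.61828628 -0.06958537] 0.21537696012296473
0.112 [ 0.65564445 -0.28043347] [ 0.61833135 -0.06902979] 0.21467134464944276 shift [ 0.0004 -0.0008] turn 0.0035
0.1137 [ 0.65464119 -0.27940104] [ 0.61774286 -0.0703473 ] 0.21228507487438494 shift [ 0.0012 -0.0007] turn 0.0035
0.1155 [ 0.65357892 -0.27830787] [ 0.61711976 -0.07174231] 0.2097584362890296 shift [ 0.002  -0.0005] turn 0.0035
[ 0.63553815 -0.1745885   0.12213927] [-8.64684097e-02  9.96253799e-01  7.25680519e-05  1.25555763e-03]
tool shift [-1.04673471e-03 -8.87786985e-04  2.69616930e-06]
```

Call:
drive_tool:
  increments:
    - [-0.0003,-0.0009,0.01,0,-0.0025,-0.0035,0.95]
    - [-0.0003,-0.0009,0.02,0,-0.0025,-0.0035,0.95]
    - [-0.0003,-0.0009,0.03,0,-0.0025,-0.0035,0.95]
    - [-0.0003,-0.0009,0.036,0,-0.0025,-0.0035,0.95]
    - [-0.0003,-0.0009,0.036,0,-0.0025,-0.0035,0.95]
    - [-0.0003,-0.0009,0.036,0,-0.0025,-0.0035,0.95]
    - [-0.0003,-0.0009,0.036,0,-0.0025,-0.0035,0.95]
    - [-0.0003,-0.0009,0.036,0,-0.0025,-0.0035,0.95]

```text
time_s: 23.5
ee_pos: [0.6361, -0.1755, 0.086]
tool_rot: [-0.088, 0.996, 0.0, 0.002]
wrist_force: [-1.0, 0.3, -3.4]
finger_gap: 0.011
grasp_force: 78.6
```

```bash
cat > meas.py <<'E'
from h import *
s=r.get_state();c=r.get_calibration("wrist");im=r.read_camera("wrist")[:,:,::-1].copy();cv2.imwrite("pics/w6.png",im)
R=Ro.from_quat(s["tool_rot"]);print(s["ee_pos"],s["wrist_force"],(R.as_matrix()[:,2]).round(4))
zt=s["ee_pos"][2]-.017-.0015+.008
g=cv2.cvtColor(im,cv2.COLOR_BGR2GRAY);hsv=cv2.cvtColor(im,cv2.COLOR_BGR2HSV)
Rf=R*Ro.from_matrix(np.diag([-1.,1,-1]));o=s["ee_pos"]
P=[];H=[]
for sg in(-1,1):
    q=proj("",[*(o+Rf.apply([0,sg*.108,0]))[:2],zt],c)
    u,v=q.round().astype(int);h=26;u0,v0=max(u-h,0),max(v-h,0);w=g[v0:v+h,u0:u+h];sat=hsv[v0:v+h,u0:u+h]
    m=(w<0.86*np.percentile(w,75)).astype(np.uint8)
    n,l,st,ce=cv2.connectedComponentsWithStats(m);k=1+np.argmax(st[1:,4]) 
    print("pred",q.round(1),"hole comp",[(st[i,:].tolist(),(ce[i]+[u0,v0]).round(1)) for i in range(1,n) if st[i,4]>40])
    y0,x0=max(v-70,0),max(u-110,0);b=hsv[y0:v+30,x0:u+110];bm=((b[...,0]>8)&(b[...,0]<24)&(b[...,1]>140)&(b[...,2]>60)).astype(np.uint8)
    n,l,st,ce=cv2.connectedComponentsWithStats(bm)
    for i in range(1,n):
        if st[i,4]>25:
            br=(l==i)&(b[...,2]>200);yy,xx=np.nonzero(br);print("brass",(st[i,:2]+[x0,y0]).tolist(),st[i,2:].tolist(),"bright",len(xx),(xx.mean()+x0,yy.mean()+y0) if len(xx) else None)
E
python3 meas.py
```

```text
[ 0.63607668 -0.17548871  0.08603437] [-0.98278884  0.33405873 -3.36144449] [ 4.9e-03  8.0e-04 -1.0e+00]
pred [ 49.4 297.4] hole comp [([10, 13, 35, 32, 821], array([ 50. , 299.5]))]
brass [92, 257] [16, 23, 247] bright 0 None
pred [589.3 297.7] hole comp [([0, 0, 20, 25, 235], array([568.6, 280.2])), ([6, 12, 35, 31, 812], array([585.5, 299.1]))]
brass [529, 257] [17, 23, 266] bright 0 None
```

```bash
python3 - <<'E'
from h import *
s=r.get_state();c=r.get_calibration("wrist");im=cv2.imread("pics/w6.png");hsv=cv2.cvtColor(im,cv2.COLOR_BGR2HSV)
zt=s["ee_pos"][2]-.017-.0015+.008
Hh=[ray("",50.5,300,zt,c)[:2],ray("",586.5,299.5,zt,c)[:2]];print("holes",Hh,np.linalg.norm(Hh[0]-Hh[1]),sum(Hh)/2)
for (u0,u1),h in(((88,112),Hh[0]),((526,550),Hh[1])):
    b=hsv[245:292,u0:u1];m=(b[...,0]>6)&(b[...,0]<26)&(b[...,1]>120)
    ax=[proj("",[*h,z],c) for z in(.036,.044,.05,.058)]
    print("axis at hole xy:",np.round(ax,1).tolist())
    res=[]
    for u in range(u1-u0):
        v=np.nonzero(m[:,u])[0]
        if len(v)>4: print(u+u0,v.min()+245,v.max()+245,"axis v",round(np.interp(u+u0,*(np.array(sorted(map(tuple,ax))).T)),1))
    p0=np.array(ax[1]);px=proj("",[h[0]+.001*ex[0],h[1]+.001*ex[1],.044],c)-p0;py=proj("",[h[0]+.001*ey[0],h[1]+.001*ey[1],.044],c)-p0;print("px per mm x,y",px,py)
E
```

```text
holes [array([ 0.65606061, -0.28137042]), array([ 0.61800207, -0.06997807])] 0.2147910086207608 [ 0.63703134 -0.17567424]
axis at hole xy: [[99.8, 265.0], [91.3, 271.0], [84.5, 275.8], [74.8, 282.7]]
92 258 266 axis v 270.5
93 258 271 axis v 269.8
94 257 277 axis v 269.1
95 257 279 axis v 268.4
96 257 279 axis v 267.7
97 257 278 axis v 266.9
98 257 277 axis v 266.2
99 257 276 axis v 265.5
100 257 275 axis v 265.0
101 258 274 axis v 265.0
102 258 274 axis v 265.0
103 259 273 axis v 265.0
104 260 272 axis v 265.0
105 261 271 axis v 265.0
106 262 270 axis v 265.0
107 264 268 axis v 265.0
px per mm x,y [0.32178582 1.97004117] [2.11632782 0.00816896]
axis at hole xy: [[537.0, 264.6], [545.5, 270.6], [552.3, 275.4], [562.1, 282.3]]
529 264 269 axis v 264.6
530 261 271 axis v 264.6
531 260 271 axis v 264.6
532 259 272 axis v 264.6
533 259 273 axis v 264.6
534 258 273 axis v 264.6
535 257 274 axis v 264.6
536 257 275 axis v 264.6
537 257 276 axis v 264.6
538 257 277 axis v 265.3
539 257 278 axis v 266.0
540 257 279 axis v 266.7
541 257 280 axis v 267.4
542 257 279 axis v 268.1
543 258 276 axis v 268.8
544 258 269 axis v 269.5
545 259 263 axis v 270.2
px per mm x,y [-0.34097078  1.97033043] [2.11223118 0.00817108]
```

Call:
drive_tool:
  increments:
    - [0,0,0.004,0,0.004,0,0.95]
    - [0,0,0.008,0,0.004,0,0.95]
    - [0,0,0.012,0,0.004,0,0.95]
    - [0,0,0.016,0,0.004,0,0.95]
    - [0,0,0.02,0,0.004,0,0.95]
    - [0,0,0.023,0,0.004,0,0.95]
    - [0,0,0.026,0,0.004,0,0.95]
    - [0,0,0.026,0,0.004,0,0.95]

```text
time_s: 24.55
ee_pos: [0.6358, -0.1753, 0.0594]
tool_rot: [-0.088, 0.996, 0.0, -0.0]
wrist_force: [0.3, 0.2, -4.1]
finger_gap: 0.0106
grasp_force: 78.6
```

```bash
python3 - <<'E'
from h import *
s=r.get_state();print(s["ee_pos"],s["wrist_force"],s["wrist_torque"],s["tool_rot"])
E
```

```text
[ 0.635808   -0.17534019  0.05936283] [ 0.25357484  0.19325336 -4.05091343] [ 0.02081698 -0.00308527  0.03908313] [-8.81789455e-02  9.96104624e-01  2.17786821e-04 -6.38144662e-05]
```

Call:
drive_tool:
  increments:
    - [0,0,0.001,0,0,0,0.95]
    - [0,0,0.002,0,0,0,0.95]
    - [0,0,0.003,0,0,0,0.95]
    - [0,0,0.004,0,0,0,0.95]
    - [0,0,0.005,0,0,0,0.95]
    - [0,0,0.006,0,0,0,0.95]
    - [0,0,0.006,0,0,0,0.95]
    - [0,0,0.006,0,0,0,0.95]

```text
time_s: 25.55
ee_pos: [0.6361, -0.1754, 0.0555]
tool_rot: [-0.088, 0.996, -0.0, 0.001]
wrist_force: [-3.7, 1.4, 7.3]
finger_gap: 0.0108
grasp_force: 80.3
```

```bash
python3 - <<'E'
from h import *
s=r.get_state();print(s["ee_pos"],s["wrist_force"],s["wrist_torque"],s["tool_rot"])
E
```

```text
[ 0.63609973 -0.17537996  0.05545378] [-3.66770795  1.36099255  7.30283096] [ 0.22473531  0.9682271  -0.02186573] [-8.82000563e-02  9.96102440e-01 -1.20903956e-04  8.15264293e-04]
```

Call:
drive_tool:
  increments:
    - [0,0,0,0,0,0,0.85]
    - [0,0,-0.001,0,0,0,0.7]
    - [0,0,-0.001,0,0,0,0.5]
    - [0,0,-0.001,0,0,0,0.5]
    - [0,0,-0.02,0,0,0,0.5]
    - [0,0,-0.06,0,0,0,0.5]
    - [0,0,-0.1,0,0,0,0.5]
    - [0,0,-0.14,0,0,0,0.5]

```text
time_s: 26.55
ee_pos: [0.6358, -0.1754, 0.1948]
tool_rot: [-0.088, 0.996, 0.0, 0.0]
wrist_force: [0.5, 0.0, -0.5]
finger_gap: 0.0427
grasp_force: 0.0
```

Call:
drive_tool:
  increments:
    - [0.05,0.02,-0.03,0,0,0,0.5]
    - [0.1,0.04,-0.06,0,0,0,0.5]
    - [0.15,0.06,-0.06,0,0,0,0.5]
    - [0.2,0.08,-0.06,0,0,0,0.5]
    - [0.25,0.1,-0.06,0,0,0,0.5]
    - [0.25,0.1,-0.06,0,0,0,0.5]
    - [0.25,0.1,-0.06,0,0,0,0.5]
    - [0.25,0.1,-0.06,0,0,0,0.5]

```text
time_s: 27.55
ee_pos: [0.3733, -0.1212, 0.2534]
tool_rot: [-0.088, 0.996, 0.0, 0.0]
wrist_force: [-0.4, 0.1, 0.0]
finger_gap: 0.0427
grasp_force: 0.0
```

```bash
python3 - <<'E'
from h import *
s=r.get_state();print(s["ee_pos"],s["finger_gap"])
t=r.read_camera("top")[:,:,::-1];sd=r.read_camera("side")[:,:,::-1];cv2.imwrite("pics/tf.png",t);cv2.imwrite("pics/sf.png",sd)
# match expected outline of seated frame: white mask fill along edges vs height hypotheses
for n,im in(("top",t),("side",sd)):
    hsv=cv2.cvtColor(im,cv2.COLOR_BGR2HSV)
    br=(hsv[...,0]>8)&(hsv[...,0]<24)&(hsv[...,1]>130)&(hsv[...,2]>50)
    blue=((hsv[...,0]>105)&(hsv[...,0]<130)&(hsv[...,1]>130)).astype(np.uint8)
    red=((hsv[...,0]<6)|(hsv[...,0]>174))&(hsv[...,1]>150)
    for y in(-.108,.108):
        a=proj(n,[*W((.001,y-.001)),.058]);b=proj(n,[*W((.001,y-.001)),.044]);m=np.zeros(br.shape,bool);u,v=((a+b)/2).round().astype(int);m[v-14:v+15,u-14:u+15]=1
        yy,xx=np.nonzero(br&m);print(n,"pin",y,"tip/surf pred",a.round(1),b.round(1),"brass",len(xx),(xx.min(),xx.max(),yy.min(),yy.max()) if len(xx) else None)
    c=proj(n,[*W((.001,-.001)),.03]);u,v=c.astype(int);m=np.zeros(br.shape,bool);m[max(v-90,0):v+90,u-90:u+90]=1
    yy,xx=np.nonzero(red&m);print(n,"red",xx.min(),xx.max(),yy.min(),yy.max(),"pred fin",[proj(n,[*W((x+.001,-.001)),.09]).round(1).tolist() for x in(-.028,.028)])
    k,l,st,ce=cv2.connectedComponentsWithStats((blue&m).astype(np.uint8))
    print([(st[i,4],[(T(ray(n,*ce[i],.02))*1000).round().tolist()]) for i in range(1,k) if st[i,4]>15])
E
```

```text
[ 0.37332373 -0.12117989  0.25341724] 0.04265028066432549
top pin -0.108 tip/surf pred [478.6 201.4] [475.9 202.9] brass 11 (np.int64(474), np.int64(477), np.int64(200), np.int64(203))
top pin 0.108 tip/surf pred [357.  225.4] [356.3 226.5] brass 13 (np.int64(354), np.int64(357), np.int64(224), np.int64(228))
top red 340 426 153 227 pred fin [[425.9, 226.5], [418.7, 193.8]]
[(np.int32(63), [[33.0, -66.0]]), (np.int32(16), [[30.0, 10.0]]), (np.int32(70), [[32.0, 63.0]]), (np.int32(56), [[-29.0, -66.0]]), (np.int32(68), [[-29.0, 62.0]])]
side pin -0.108 tip/surf pred [454.9 360.1] [453.3 368. ] brass 72 (np.int64(450), np.int64(457), np.int64(359), np.int64(370))
side pin 0.108 tip/surf pred [368.3 259.2] [367.8 266.6] brass 41 (np.int64(365), np.int64(370), np.int64(258), np.int64(267))
side red 388 427 279 317 pred fin [[390.6, 292.3], [427.2, 280.4]]
[(np.int32(17), [[-12.0, 257.0]]), (np.int32(33), [[38.0, 79.0]]), (np.int32(26), [[-24.0, 77.0]]), (np.int32(94), [[-27.0, 54.0]]), (np.int32(193), [[25.0, -8.0]]), (np.int32(108), [[-27.0, -8.0]]), (np.int32(232), [[31.0, -64.0]]), (np.int32(133), [[-25.0, -63.0]])]
```

```bash
python3 -c "
from station import r
print(r.job_done())"
```

```text
the job is handed in; nothing more can be done
None
```

I handed the job in at about 28 s of the 72 s allowed: by the last camera check, one stopper stands in each of the six fields and the frame lies down over both pins on the end blocks, released. The arm is clear, and I never went near the jar, screwdriver or box; the hand-in returned no verdict.

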